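# File a column case into a packed rack

### The arm

A 7-joint arm with a two-finger parallel gripper is mounted at the origin on the work surface. World frame = base frame: x ahead of the robot, y to its left, z up, the work surface at z = 0. Lengths are in mm, angles in rad, forces in N, time in s.
With the tool pointing down it reaches from about 400 to 850 mm from the base axis. Payload 4.4 kg.
Tool frame: the origin (TCP) lies at the centre of the arm's flange, where the gripper is bolted on; the fingertips stand 199 mm ahead of it and the grasp point (between the pads) lies r.grasp_offset ahead of it (r.grasp_offset is the distance from the TCP to the grasp point, in mm); z points along the fingers, y is the line along which they close (so a half turn about z gives the same grasp; the last joint's range is limited). The gripper opens to 94 mm and grips with 3 to 60 N. Pads are 16 mm wide; open, the fingers measure 119 mm over their backs; the gripper's body (75 mm by 177 mm) begins 78 mm behind the grasp point.
Start: joints at [-0.066, 0.628, 0.038, 1.517, -0.027, 0.996, -0.02], TCP at [650.012, 0.021, 404.678] pointing down, gripper open.
Joint ranges: [-3.06, 3.06], [-0.37, 2.12], [-1.25, 1.32], [0.18, 2.47], [-1.1, 4.24], [0.23, 1.98], [-2.94, 2.94]. Speed limits (rad/s): [2.57, 2.57, 3.14, 3.14, 3.14, 3.14, 3.14].

### API

Orientations are given as a unit quaternion [x, y, z, w].
In Python, from station import r gives the robot as it stands.
- The arm moves only by the tool jog_arm, never from a script. Its argument "deltas" is a list of rows, each an object with "claw": the finger opening in cm, from 0 to 9.4; "translation": the shift along the world's x, y, z in cm, a list of three; "rotation": the turn, a rotation vector about the world's x, y, z in rad, a list of three. A call has 1 to 12 rows; each row is the pose to reach, as a shift and turn from the pose commanded when the call began; what a row does not reach only later rows make up. A row lasts 1/8 s, in which the tool goes at most 62.5 mm and 10.7 degrees, less where a joint would pass 70% of its speed; a pose out of reach is approached as far as the arm can. A call with a gripper value outside its range is refused whole. The fingers move at their own pace and stop on an object; "grip_force" is the grip in N (left out, the last holds). Time passes only in rows, so rows that repeat a pose let the fingers close. It gives the time, the measured TCP pose, the force, the opening and the grip force at its end, in the units of the state.
- r.state(): the state, without advancing time (a new reading comes with each control period).
- r.get_image(name): name is "scene" or "side" or "wrist"; returns the picture (400x640x3 uint8, blue, green, red); there is no depth.
- r.camera_model(name): a dict with "K" (3x3 intrinsics, pixels), "rvec" (rotation vector, rad) and "tvec" (3), from world to camera coordinates, as OpenCV has them; the wrist camera has in their place "mount" (4x4, takes a point from camera to tool coordinates, whose origin is the TCP and whose axes are the flange's). Camera axes: x right, y down, z forward; pixel columns grow to the right and rows downward; lengths in mm; the calibration is good to about 2 mm. A picture is of the moment at which its call begins: read the wrist's pose just before it. camera_model takes no time and is no camera call.
- r.close_job(): hands the job in; it is judged then, once.
The state is a dict: "time": time; "qpos": joint angles; "joint_velocities": joint speeds; "joint_efforts": joint torques, N m; "ee_pos": TCP position; "tool_rot": TCP orientation; "wrist_force": force on the tool from outside, world axes, zero at the start; "torque": the same for the moment, N m; "gripper_width": opening from 0.0 (shut) to 1.0 (fully open); "grasp_force": force on a finger pad.
Only numpy, scipy, OpenCV 4.12 (cv2) and the standard library are available. Lean on these libraries where they do the work, as an engineer would, in place of code of your own. Each camera call takes 0.05 s, during which the arm holds its last target. There are 200 camera calls.

### The job

Put the loose storage case back into the rack, nose first, directly to the left of the tall case as the robot sees it: work it in between the tall case and the next one so that the row and the sliding bookend give way, then push it fully home and press it against the back stop's bumper with about 10 N so that it is felt to bear, without ramming it or the other cases (17 N at most). It ends up square in the rack and all the cases stand upright on the rack's floor in their row, and the bottles and the eraser are left alone.

Things in the scene. Friction and masses are not known exactly. Their poses are not given: they have to be found in the camera images.
- loose_case: the case to file: closed, smooth light grey plastic case standing upright on the bench left of the rack, 124 mm long (own x), 26 thick (y), 100 tall; +x end tapers over 24 mm to a blunt nose 6 mm wide; upright edges of the -x end bevelled (6 mm each side over the last 8 mm, flat end 14 mm wide). About 0.16 kg. Origin at the centre of its underside, z up
- tall_case: the one taller case in the row, light grey, loose: 110 mm long (own x), 26 thick (y), 122 tall; +x end tapers over 24 mm to a blunt nose 6 mm wide; upright edges of the -x end bevelled (6 mm each side over the last 8 mm, flat end 14 mm wide). Origin: centre of its underside; nose (+x) towards the back stop. Stands anywhere in the row but leftmost
- row_case_a: case in the row, like the loose one but shorter, 110 mm long (own x), 26 thick (y), 100 tall; +x end tapers over 24 mm to a blunt nose 6 mm wide; upright edges of the -x end bevelled (6 mm each side over the last 8 mm, flat end 14 mm wide). About 0.16 kg, stands loose. Origin: centre of its underside; nose (+x) towards the back stop
- row_case_b: case in the row, like the loose one but shorter, 110 mm long (own x), 26 thick (y), 100 tall; +x end tapers over 24 mm to a blunt nose 6 mm wide; upright edges of the -x end bevelled (6 mm each side over the last 8 mm, flat end 14 mm wide). About 0.16 kg, stands loose. Origin: centre of its underside; nose (+x) towards the back stop
- row_case_c: case in the row, like the loose one but shorter, 110 mm long (own x), 26 thick (y), 100 tall; +x end tapers over 24 mm to a blunt nose 6 mm wide; upright edges of the -x end bevelled (6 mm each side over the last 8 mm, flat end 14 mm wide). About 0.16 kg, stands loose. Origin: centre of its underside; nose (+x) towards the back stop
- rack: fixed dark grey rack, open above and to the robot. Origin on the bench, x towards the back stop, y left along the row. Floor 5 mm high, x -95..60, y -85..125 mm. Right wall: inner face y = -75 mm, 90 high. Four cases stand leftwards from it, 27.5 mm apart, gaps about 1.5 mm, noses 18-21 mm short of the stop plate
- back_stop: rack's rigid upright rear plate, 85 mm high, axes as the rack; origin at the middle of the lower edge of its front face (rack x = 55 mm). Carries a rigid black bumper across the row that stands 1 to 17 mm proud of that face: clamped, but set differently each time and not measured, so it must be felt; a case is home when its nose bears on the bumper
- bookend (a joint): sliding bookend, a dark upright steel plate 110 x 85 mm that closes the row on the left; m slid leftwards, its inner face stands at rack y = 37 mm + this value; range 0 to 42 mm. It has no spring: it slides with about 2.5 N of friction when the row pushes it and stays where it is left. As the right wall is fixed, the row can give way only to this side
- loose_case_nose (a point): point on the middle of the nose's blunt end face of the loose case (own x = +62 mm), 50 mm above its underside
- bottle_left: closed glass bottle with a cap, 70 mm across, 150 mm tall, behind the loose case; leave alone. Origin at the centre of its underside
- bottle_right: closed glass bottle with a cap, 60 mm across, 130 mm tall, to the right of the rack; leave alone. Origin at the centre of its underside
- eraser: whiteboard eraser, 50 x 110 x 30 mm, lying on the bench to the left; leave alone. Origin at the centre of its underside
There are look-alikes about, which are no part of the job. What is shaped like the loose_case but turquoise is not meant.

How it is judged:
By the outcome, as a careful person would: the job done as asked, in the order asked, and still so for the second after the job is handed in, with the robot touching nothing.
It also fails if it takes over 72 s, if anything falls off the work surface, if the arm or the gripper's body presses on something with over 40 N, if the wrist force passes 120 N, or if a joint passes its speed limit or range.

## Working session

There is one attempt and no reset: what is moved stays moved. The work goes in short steps, Python scripts to look and compute and a tool call to move; the robot and the scene stay as the last step left them, time stands still between calls to the robot, and variables do not carry over. Pictures are saved under pics/ and viewed, at most 10 in all, crops included, and the job is handed in when it is done.

Besides the shell and the picture viewer there is one more tool, called as name(argument=value, ...) on one line, values as JSON. jog_arm: Moves the arm, as the interface text tells. Its arguments: {"type":"object","properties":{"deltas":{"type":"array","items":{"type":"object","properties":{"claw":{"type":"number"},"translation":{"type":"array","items":{"type":"number"}},"rotation":{"type":"array","items":{"type":"number"}}}}},"grip_force":{"type":"number"}},"required":["deltas"]}

```bash
mkdir -p pics
cat > h.py <<'E'
import numpy as np, cv2
from station import r
from scipy.spatial.transform import Rotation as R
def cam(name,st=None):
    m=r.camera_model(name);K=np.array(m["K"],float)
    if "mount" in m:
        M=np.array(m["mount"],float);st=st or r.state()
        Rt=R.from_quat(st["tool_rot"]).as_matrix();p=np.array(st["ee_pos"])
        Rc=Rt@M[:3,:3];c=Rt@M[:3,3]+p
    else:
        Rw=cv2.Rodrigues(np.array(m["rvec"],float))[0];Rc=Rw.T;c=-Rc@np.array(m["tvec"],float).ravel()
    return K,Rc,c
def ray(cm,uv,z):
    K,Rc,c=cm;d=Rc@np.linalg.solve(K,[uv[0],uv[1],1.]);return c+d*(z-c[2])/d[2]
def proj(cm,P):
    K,Rc,c=cm;q=K@(Rc.T@(np.array(P,float)-c));return q[:2]/q[2]
E
python3 - <<'E'
from h import *
print(r.state(), r.grasp_offset)
for n in ("scene","side","wrist"):
    cv2.imwrite(f"pics/{n}0.png",r.get_image(n)); c=cam(n); print(n,c[2],c[1][:,2],c[0][0,0])
E
```

```text
{'time': 0.0, 'qpos': array([-0.06578587,  0.62934086,  0.03842537,  1.51832073, -0.02698831,
        0.99630513, -0.0200025 ]), 'joint_velocities': array([-4.80688191e-04,  2.02623239e-05,  5.10542554e-04, -6.42403764e-04,
       -3.35937140e-04,  1.69466686e-03,  1.95631057e-03]), 'joint_efforts': array([ 1.05774864e-04, -5.49729431e+01,  1.14371493e+00, -1.86633307e+01,
       -5.21096285e-02,  2.37884105e-02,  1.36332897e-04]), 'ee_pos': array([6.49720837e+02, 3.13340779e-02, 4.03772014e+02]), 'tool_rot': array([ 7.07104984e-01,  7.07107969e-01, -6.64598325e-04, -6.48074302e-04]), 'wrist_force': array([ 0.20139021,  0.61401413, -0.51533513]), 'torque': array([-0.04232237, -0.01902748,  0.04375471]), 'grasp_force': 0.0, 'gripper_width': 1.0029344772105238} 180.4
scene [1264.4921203  -882.46516551  914.17257706] [-0.51057082  0.63095087 -0.58413905] 487.1377357241623
side [-154.04600562 -734.00807473  786.26198892] [ 0.56122978  0.60369576 -0.56619128] 461.55229926438466
wrist [650.22954124  67.23529606 383.748733  ] [-8.37250950e-04 -2.35168719e-01 -9.71954203e-01] 330.4594629856201
```

View pics/scene0.png

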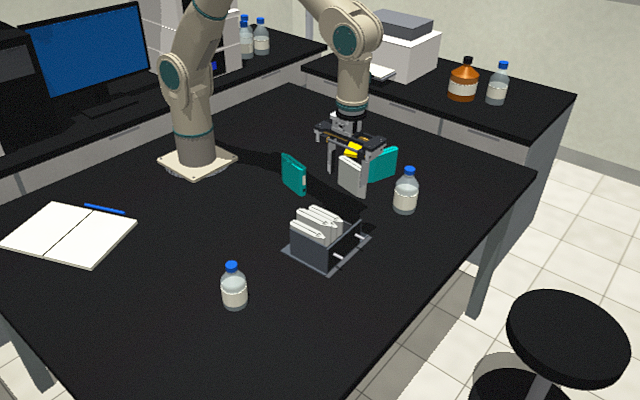

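View pics/side0.png

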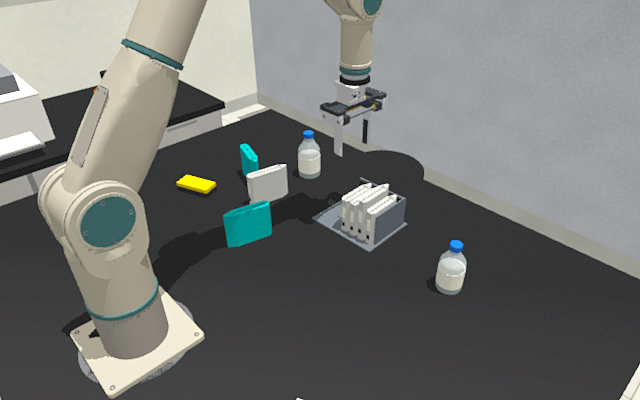

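View pics/wrist0.png

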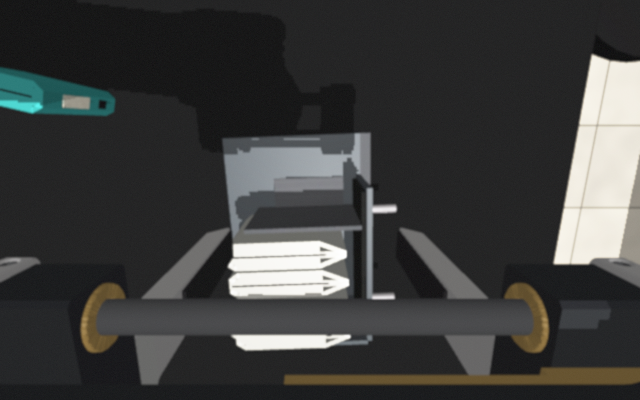

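Candidates for the loose case are the light-grey one at side (268,183) / scene (352,175), the turquoise ones at side (248,223) and (249,160), and the grey row cases in the rack at side (370,215). By the description I choose the grey free-standing one. The tall case still has to be picked out within the row.

Run:
```python
from h import *
s=cam("side");w=cam("wrist")
print("case top corners",[ray(s,p,100).round() for p in [(248,177),(287,165)]],"base",[ray(s,p,0).round() for p in [(250,203),(288,193)]])
for p in [(222,138),(370,133)]: print("rack floor wrist",p,ray(w,p,5).round())
for p in [(316,217),(371,248),(408,222)]: print("rack floor side",p,ray(s,p,5).round())
for p in [(345,253),(350,283),(345,337)]: print("noses",p,ray(w,p,105).round())
a=cv2.imread("pics/side0.png");c=cv2.imread("pics/wrist0.png")
A=cv2.resize(a[130:260,220:420],(800,520),interpolation=cv2.INTER_CUBIC)
cv2.imwrite("pics/c1.png",A)
```

```text
case top corners [array([460., 221., 100.]), array([583., 196., 100.])] base [array([466., 236.,   0.]), array([583., 198.,   0.])]
rack floor wrist (222, 138) [546.  50.   5.]
rack floor wrist (370, 133) [712.  55.   5.]
rack floor side (316, 217) [556.  43.   5.]
rack floor side (371, 248) [ 567. -155.    5.]
rack floor side (408, 222) [ 724. -153.    5.]
noses (345, 253) [678. -47. 105.]
noses (350, 283) [683. -77. 105.]
noses (345, 337) [ 679. -134.  105.]
```

View pics/c1.png

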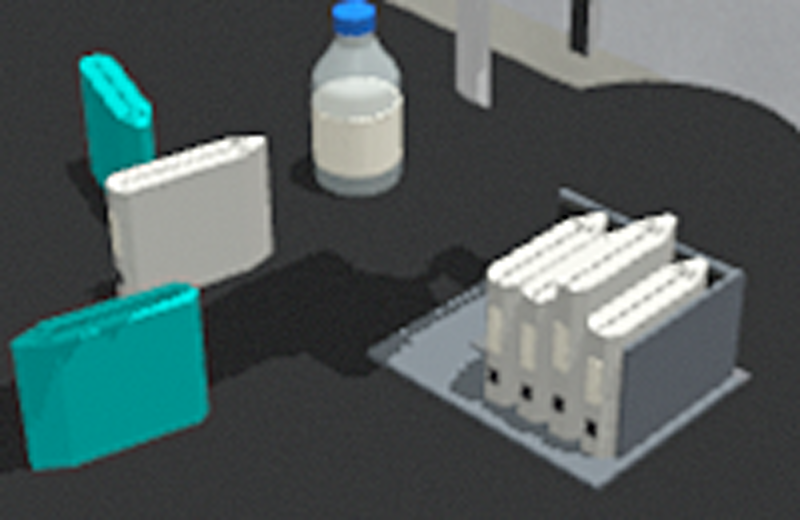

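The crop shows the grey case alone, nose towards the far bottle (taper at crop (250,145)). The row's third case from the left is the tall one (crop top near (660,220)), so the slot lies between the 2nd and 3rd from the left. Next I look at both places from above.

jog_arm(deltas=[{"translation":[-1,-6,0]},{"translation":[-1,-12,0]},{"translation":[-1,-12,0]},{"translation":[-1,-12,0]}])

```text
schema error: expected keys claw, translation, rotation
```

Run:
```python
from h import *
st=r.state();im=r.get_image("wrist");cv2.imwrite("pics/w1.png",im);np.save("w1.npy",np.r_[st["ee_pos"],st["tool_rot"]])
print(st["ee_pos"],st["tool_rot"],st["joint_velocities"].max())
```

```text
[6.49791326e+02 1.69494002e-02 4.03993813e+02] [ 7.07120299e-01  7.07092913e-01 -5.07272921e-04 -4.88553923e-04] 0.0008423470472537125
```

View pics/w1.png

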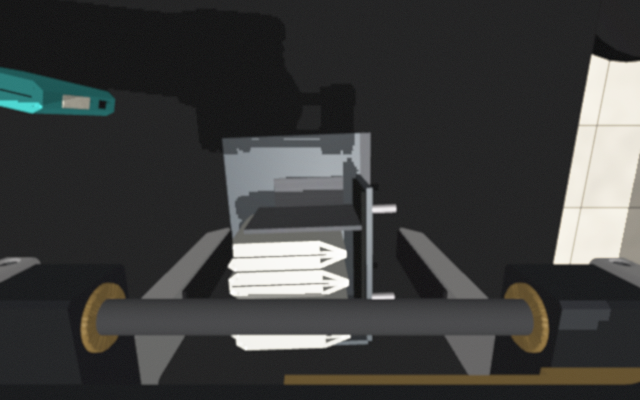

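jog_arm(deltas=[{"translation":[-2,6,0]},{"translation":[-4,12,0]},{"translation":[-6,18,0]},{"translation":[-8,23,0]},{"translation":[-12,27,0]},{"translation":[-12,27,0]},{"translation":[-12,27,0]}])

```text
schema error: expected keys claw, translation, rotation
```

Run:
```python
from h import *
st=r.state();im=r.get_image("wrist");cv2.imwrite("pics/w2.png",im);np.save("w2.npy",np.r_[st["ee_pos"],st["tool_rot"]])
print(st["ee_pos"],st["tool_rot"],abs(st["joint_velocities"]).max())
```

```text
[6.49841849e+02 1.22045954e-03 4.04124122e+02] [ 7.07126813e-01  7.07086536e-01 -4.09957197e-04 -3.64738196e-04] 0.0025379052423007086
```

View pics/w2.png

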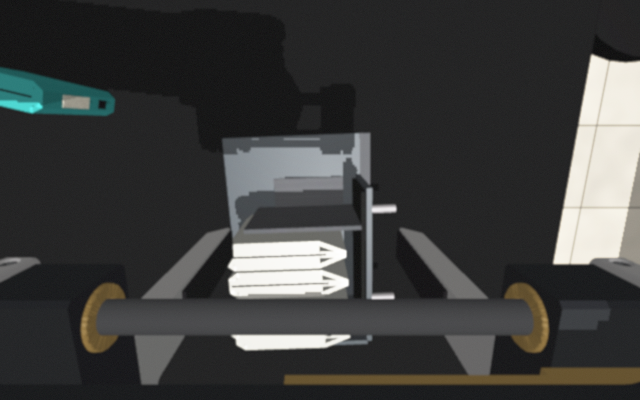

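Both moves were refused because every row needs all its keys, so these pictures repeat the start view.

jog_arm(deltas=[{"claw":9.4,"rotation":[0,0,0],"translation":[-1,-6,0]},{"claw":9.4,"rotation":[0,0,0],"translation":[-1,-12,0]},{"claw":9.4,"rotation":[0,0,0],"translation":[-1,-12,0]},{"claw":9.4,"rotation":[0,0,0],"translation":[-1,-12,0]}])

```text
time: 0.75
ee_pos: [640.0, -119.8, 404.5]
tool_rot: [0.707, 0.707, 0.0, -0.0]
wrist_force: [-0.3, 1.2, 1.2]
gripper_width: 1.002
grasp_force: 0.0
```

Run:
```python
from h import *
st=r.state();im=r.get_image("wrist");cv2.imwrite("pics/w3.png",im);np.save("w3.npy",np.r_[st["ee_pos"],st["tool_rot"]])
print(st["ee_pos"],st["tool_rot"],abs(st["joint_velocities"]).max(),st["time"])
```

```text
[ 639.97048523 -119.75143793  404.46254084] [ 7.07276665e-01  7.06936626e-01  2.82646076e-04 -4.95808493e-04] 0.03197290927720418 0.75
```

View pics/w3.png

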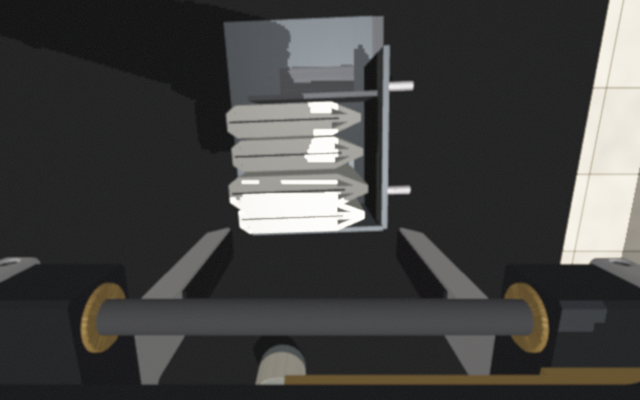

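jog_arm(deltas=[{"claw":9.4,"rotation":[0,0,0],"translation":[-2,6,0]},{"claw":9.4,"rotation":[0,0,0],"translation":[-4,12,0]},{"claw":9.4,"rotation":[0,0,0],"translation":[-6,18,0]},{"claw":9.4,"rotation":[0,0,0],"translation":[-9,23,0]},{"claw":9.4,"rotation":[0,0,0],"translation":[-12,27,0]},{"claw":9.4,"rotation":[0,0,0],"translation":[-12,27,0]},{"claw":9.4,"rotation":[0,0,0],"translation":[-12,27,0]}])

```text
time: 1.68
ee_pos: [520.0, 150.7, 404.9]
tool_rot: [0.706, 0.708, 0.0, 0.0]
wrist_force: [-0.4, 0.5, 0.2]
gripper_width: 0.998
grasp_force: 0.0
```

Run:
```python
from h import *
st=r.state();im=r.get_image("wrist");cv2.imwrite("pics/w4.png",im);np.save("w4.npy",np.r_[st["ee_pos"],st["tool_rot"]])
print(st["ee_pos"],st["tool_rot"],abs(st["joint_velocities"]).max(),st["time"])
hsv=cv2.cvtColor(im,cv2.COLOR_BGR2HSV)
m=((hsv[...,1]<40)&(hsv[...,2]>130)).astype(np.uint8)*255
n,l,s,c=cv2.connectedComponentsWithStats(m)
for i in range(1,n):
    if s[i,4]>300: print(s[i],c[i])
```

```text
[520.03835935 150.72414581 404.94189065] [7.06436040e-01 7.07776749e-01 2.79678467e-04 3.41120923e-04] 0.033249915934018326 1.675
[ 457   55  115   87 7404] [512.60372771  99.71988115]
[ 242   98  148   54 4563] [311.75542406 125.52903791]
[ 142  228   88   71 1872] [185.70886752 267.88194444]
[ 400  228   87   71 2139] [444.98644226 267.22954652]
[  0 257  40  25 553] [ 14.99457505 265.56238698]
[590 257  50  30 768] [619.74869792 267.74479167]
[ 334  260   86   39 2915] [372.12315609 280.18799314]
[ 135  335   49   49 1578] [154.92205323 354.42015209]
[336 334  13  41 346] [340.12138728 354.8699422 ]
[ 350  335  145   40 2942] [431.01257648 357.56526173]
```

The w3 picture shows the four noses at (360,118), (362,152), (367,188) and (364,215). The tall case is the third, the bookend is the line near row 96, the stop plate is at column 383, and the slot runs at row ~170. Now I measure the noses and the loose case's top.

Run:
```python
from h import *
def C(f):
    v=np.load(f);return cam("wrist",dict(ee_pos=v[:3],tool_rot=v[3:]))
w=C("w3.npy")
for n,p,z in [("A",(360,118),105),("B",(362,152),105),("T",(367,188),127),("R",(364,215),105)]: print(n,ray(w,p,z).round(1))
for n,p,z in [("plate top L",(388,46),90),("plate top R",(388,228),90),("floor fl",(225,23),5),("floor bl",(383,16),5)]: print(n,ray(w,p,z).round(1))
for n,p,z in [("A rear",(228,120),105),("B rear",(232,155),105),("T rear",(230,188),127),("R rear",(238,217),105)]: print(n,ray(w,p,z).round(1))
im=cv2.imread("pics/w3.png")
g=cv2.cvtColor(im,cv2.COLOR_BGR2GRAY)
for col in (265,290): print(col,list(g[90:240,col]))
w=C("w4.npy");im=cv2.imread("pics/w4.png")
v=im[90:160,230:400]
cv2.imwrite("pics/c4.png",np.vstack([cv2.resize(v,(800,329),interpolation=cv2.INTER_CUBIC),cv2.resize(cv2.imread("pics/w3.png")[85:240,215:400],(645,541)[:2] if 0 else (323,270))if 0 else np.zeros((1,800,3),np.uint8)]))
hsv=cv2.cvtColor(im,cv2.COLOR_BGR2HSV)
m=((hsv[...,1]<40)&(hsv[...,2]>130)).astype(np.uint8)*255
m[:90]=0;m[160:]=0;m[:,:230]=0;m[:,400:]=0
c=max(cv2.findContours(m,0,2)[0],key=cv2.contourArea)
a=cv2.approxPolyDP(c,2.5,True)[:,0]
for p in a: print(p,ray(w,p,100).round(1))
```

```text
A [678.  -48.9 105. ]
B [680.6 -76.6 105. ]
T [ 682.3 -103.   127. ]
R [ 684.1 -131.5  105. ]
plate top L [701.3   8.6  90. ]
plate top R [ 709.3 -148.3   90. ]
floor fl [547.5  48.7   5. ]
floor bl [712.2  55.1   5. ]
A rear [569.8 -50.4 105. ]
B rear [571.4 -79.  105. ]
T rear [ 573.7 -102.9  127. ]
R rear [ 573.4 -133.1  105. ]
265 [np.uint8(86), np.uint8(87), np.uint8(86), np.uint8(86), np.uint8(82), np.uint8(79), np.uint8(75), np.uint8(73), np.uint8(73), np.uint8(65), np.uint8(56), np.uint8(48), np.uint8(46), np.uint8(78), np.uint8(123), np.uint8(158), np.uint8(166), np.uint8(168), np.uint8(168), np.uint8(167), np.uint8(167), np.uint8(167), np.uint8(168), np.uint8(167), np.uint8(167), np.uint8(167), np.uint8(167), np.uint8(167), np.uint8(161), np.uint8(139), np.uint8(103), np.uint8(96), np.uint8(132), np.uint8(158), np.uint8(166), np.uint8(166), np.uint8(166), np.uint8(165), np.uint8(165), np.uint8(165), np.uint8(165), np.uint8(165), np.uint8(165), np.uint8(165), np.uint8(164), np.uint8(163), np.uint8(154), np.uint8(134), np.uint8(118), np.uint8(125), np.uint8(144), np.uint8(160
[... 3271 characters left out ...]
, np.uint8(252), np.uint8(252), np.uint8(252), np.uint8(252), np.uint8(251), np.uint8(232), np.uint8(190), np.uint8(220), np.uint8(249), np.uint8(252), np.uint8(252), np.uint8(252), np.uint8(251), np.uint8(252), np.uint8(251), np.uint8(251), np.uint8(251), np.uint8(251), np.uint8(251), np.uint8(251), np.uint8(241), np.uint8(196), np.uint8(132), np.uint8(77), np.uint8(42), np.uint8(36), np.uint8(36), np.uint8(37), np.uint8(39)]
[244 103] [462.8 233.2 100. ]
[242 121] [460.4 218.8 100. ]
[251 130] [467.6 211.4 100. ]
[353 151] [553.9 194.  100. ]
[386 146] [581.9 198.2 100. ]
[389 142] [584.3 201.6 100. ]
[386 134] [581.4 208.3 100. ]
[362 119] [560.7 220.5 100. ]
[260  98] [476.1 237.2 100. ]
```

View pics/c4.png

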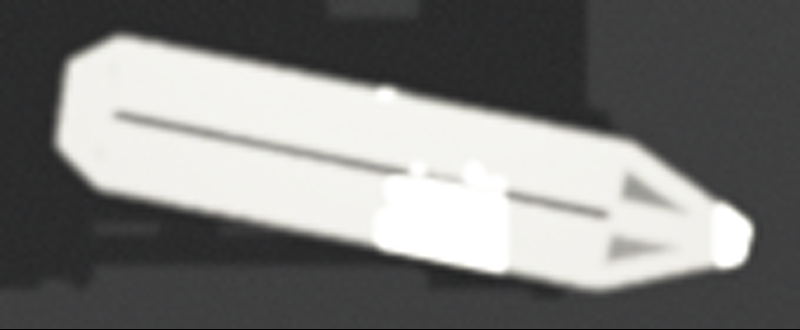

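Run:
```python
from h import *
v=np.load("w3.npy");w=cam("wrist",dict(ee_pos=v[:3],tool_rot=v[3:]))
g=cv2.cvtColor(cv2.imread("pics/w3.png"),cv2.COLOR_BGR2GRAY).astype(float)
def track(r0,h,z,mode,cols=range(246,316,3)):
    P=[]
    for c in cols:
        r=r0-0.04*(c-265);rr=np.arange(int(r-h),int(r+h)+2);q=g[rr,c]
        if mode=="min": wt=np.clip(np.median(q)-5-q,0,None);
        else: wt=np.clip(np.diff(q)*mode,0,None);rr=rr[:-1]+.5
        if wt.sum()>5: P.append(ray(w,(c,(wt*rr).sum()/wt.sum()),z)[:2])
    P=np.array(P);k=np.polyfit(P[:,0],P[:,1],1)
    for _ in range(3):
        e=abs(P[:,1]-np.polyval(k,P[:,0]));P=P[e<2*np.median(e)+.1];k=np.polyfit(P[:,0],P[:,1],1)
    return k[0].round(4),np.polyval(k,570).round(2),np.polyval(k,625).round(2),len(P)
for n,a in dict(Aleft=(104,4,105,1),Aseam=(120.5,4,105,"min"),gapAB=(138,4,105,"min"),Bseam=(155,4,105,"min"),Bright=(170.5,3,105,-1),Tleft=(176,3,127,1),Tseam=(191.5,3,127,"min")).items(): print(n,track(*a))
```

```text
Aleft (np.float64(0.0383), np.float64(-38.81), np.float64(-36.71), 24)
Aseam (np.float64(0.0371), np.float64(-52.06), np.float64(-50.01), 24)
gapAB (np.float64(0.0357), np.float64(-66.11), np.float64(-64.15), 23)
Bseam (np.float64(0.0379), np.float64(-80.31), np.float64(-78.23), 23)
Bright (np.float64(0.0364), np.float64(-93.3), np.float64(-91.3), 24)
Tleft (np.float64(0.0553), np.float64(-95.59), np.float64(-92.55), 24)
Tseam (np.float64(0.026), np.float64(-106.53), np.float64(-105.1), 24)
```

Run:
```python
from h import *
s=cam("side")
for p in [(223,214),(271,202),(240,145),(258,158)]: print(p,ray(s,p,100).round())
```

```text
(223, 214) [309. 120. 100.]
(271, 202) [430.  78. 100.]
(240, 145) [557. 398. 100.]
(258, 158) [547. 290. 100.]
```

jog_arm(deltas=[{"claw":6,"rotation":[0,0,0.18],"translation":[-0.3,1.5,0]},{"claw":6,"rotation":[0,0,0.36],"translation":[-0.6,3,0]},{"claw":6,"rotation":[0,0,0.54],"translation":[-0.9,4.5,0]},{"claw":6,"rotation":[0,0,0.72],"translation":[-1.2,6,0]},{"claw":6,"rotation":[0,0,0.9],"translation":[-1.5,6.8,-1]},{"claw":6,"rotation":[0,0,1.08],"translation":[-1.5,6.8,-2]},{"claw":6,"rotation":[0,0,1.26],"translation":[-1.5,6.8,-3]},{"claw":6,"rotation":[0,0,1.375],"translation":[-1.5,6.8,-3]},{"claw":6,"rotation":[0,0,1.375],"translation":[-1.5,6.8,-3]},{"claw":6,"rotation":[0,0,1.375],"translation":[-1.5,6.8,-3]}])

```text
time: 2.98
ee_pos: [505.6, 217.3, 374.7]
tool_rot: [0.1, 0.995, -0.0, 0.0]
wrist_force: [0.1, -0.7, 0.1]
gripper_width: 0.635
grasp_force: 0.0
```

jog_arm(deltas=[{"claw":6,"rotation":[0,0,0],"translation":[0,0,-4]},{"claw":6,"rotation":[0,0,0],"translation":[0,0,-8]},{"claw":6,"rotation":[0,0,0],"translation":[0,0,-12]},{"claw":6,"rotation":[0,0,0],"translation":[0,0,-13.4]},{"claw":6,"rotation":[0,0,0],"translation":[0,0,-13.4]},{"claw":2.4,"rotation":[0,0,0],"translation":[0,0,-13.4]},{"claw":2.4,"rotation":[0,0,0],"translation":[0,0,-13.4]},{"claw":2.4,"rotation":[0,0,0],"translation":[0,0,-13.4]},{"claw":2.2,"rotation":[0,0,0],"translation":[0,0,-13.4]},{"claw":2,"rotation":[0,0,0],"translation":[0,0,-13.4]},{"claw":2,"rotation":[0,0,0],"translation":[0,0,-13.4]}], grip_force=40)

```text
time: 4.35
ee_pos: [505.2, 218.1, 241.2]
tool_rot: [0.098, 0.995, 0.0, 0.0]
wrist_force: [-0.1, -0.4, 5.5]
gripper_width: 0.276
grasp_force: 40.0
```

jog_arm(deltas=[{"claw":2,"rotation":[0,0,0],"translation":[0,0,3]},{"claw":2,"rotation":[0,0,0],"translation":[0,0,8]},{"claw":2,"rotation":[0,0,0],"translation":[0,-2,11.5]},{"claw":2,"rotation":[0,0,0.08],"translation":[-1,-7,11.5]},{"claw":2,"rotation":[0,0,0.16],"translation":[-2,-12,11.5]},{"claw":2,"rotation":[0,0,0.2335],"translation":[-3.2,-17,11.5]},{"claw":2,"rotation":[0,0,0.2335],"translation":[-3.2,-22,11.5]},{"claw":2,"rotation":[0,0,0.2335],"translation":[-3.2,-27,11.5]},{"claw":2,"rotation":[0,0,0.2335],"translation":[-3.2,-31,10]},{"claw":2,"rotation":[0,0,0.2335],"translation":[-3.2,-31.55,6]},{"claw":2,"rotation":[0,0,0.2335],"translation":[-3.2,-31.55,3]},{"claw":2,"rotation":[0,0,0.2335],"translation":[-3.2,-31.55,3]}])

```text
time: 5.85
ee_pos: [471.9, -97.4, 268.8]
tool_rot: [-0.019, 1.0, 0.0, -0.003]
wrist_force: [0.7, 0.2, -1.7]
gripper_width: 0.275
grasp_force: 40.0
```

Run:
```python
from h import *
st=r.state();im=r.get_image("wrist");cv2.imwrite("pics/w5.png",im);np.save("w5.npy",np.r_[st["ee_pos"],st["tool_rot"]])
print(st["ee_pos"],st["tool_rot"],abs(st["joint_velocities"]).max(),st["time"],st["wrist_force"],st["torque"])
```

```text
[471.85526584 -97.43597889 268.79051941] [-1.89127455e-02  9.99817220e-01  4.90597450e-04 -2.75558396e-03] 0.04945993451243989 5.85 [ 0.70551303  0.23454566 -1.71324799] [0.08965219 0.01701437 0.0124955 ]
```

View pics/w5.png

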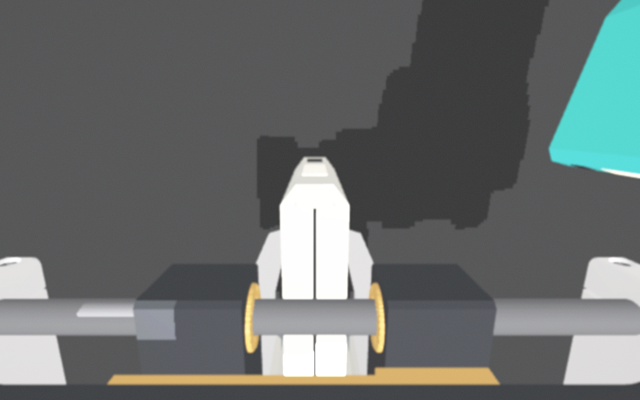

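The gripper camera here looks towards the robot. The held case's rear end (bevel corners at (283,205) and (349,205)) points at the robot, so the nose is forward, and its seam is vertical at column 314, so it is square to the tool. I check its position along the length.

Run:
```python
from h import *
v=np.load("w5.npy");w=cam("wrist",dict(ee_pos=v[:3],tool_rot=v[3:]))
a=ray(w,(283,205),127.6);b=ray(w,(349,205),127.6);print(a,b,(a+b)/2-np.r_[v[:2],0], R.from_quat(v[3:]).as_matrix())
```

```text
[ 434.72945792 -111.16040071  127.6       ] [433.80976927 -86.22617795 127.6       ] [-37.58565224  -1.25731043 127.6       ] [[-9.99269430e-01 -3.78158734e-02 -5.52871769e-03]
 [-3.78212809e-02  9.99284135e-01  8.76784241e-04]
 [ 5.49160351e-03  1.08524687e-03 -9.99984332e-01]]
```

jog_arm(deltas=[{"claw":2,"rotation":[0,0,0],"translation":[0,0,-1.5]},{"claw":2,"rotation":[0,0,0],"translation":[0,0,-2.2]},{"claw":2,"rotation":[0,0,0],"translation":[0,0,-2.2]},{"claw":2,"rotation":[0,0,0],"translation":[0,0,-2.2]}])

```text
time: 6.4
ee_pos: [473.2, -97.4, 249.0]
tool_rot: [-0.019, 1.0, -0.0, 0.0]
wrist_force: [-0.7, -0.1, -1.4]
gripper_width: 0.276
grasp_force: 40.0
```

jog_arm(deltas=[{"claw":2,"rotation":[0,0,0],"translation":[0.5,0.02,-0.15]},{"claw":2,"rotation":[0,0,0],"translation":[1.0,0.04,-0.15]},{"claw":2,"rotation":[0,0,0],"translation":[1.5,0.06,-0.15]},{"claw":2,"rotation":[0,0,0],"translation":[2,0.08,-0.15]},{"claw":2,"rotation":[0,0,0],"translation":[2.2,0.1,-0.15]},{"claw":2,"rotation":[0,0,0],"translation":[2.2,0.1,-0.15]}])

```text
time: 7.15
ee_pos: [495.1, -96.4, 247.1]
tool_rot: [-0.019, 1.0, 0.0, -0.0]
wrist_force: [0.3, -0.3, -2.0]
gripper_width: 0.273
grasp_force: 40.0
```

jog_arm(deltas=[{"claw":2,"rotation":[0,0,0],"translation":[0.2,0.08,0]},{"claw":2,"rotation":[0,0,0],"translation":[0.4,0.16,0]},{"claw":2,"rotation":[0,0,0],"translation":[0.6,0.25,0]},{"claw":2,"rotation":[0,0,0],"translation":[0.8,0.34,0]}])

```text
time: 7.65
ee_pos: [503.0, -93.0, 247.1]
tool_rot: [-0.019, 1.0, -0.0, -0.0]
wrist_force: [-0.8, -0.8, -2.1]
gripper_width: 0.277
grasp_force: 40.0
```

jog_arm(deltas=[{"claw":2,"rotation":[0,0,0],"translation":[0.2,0.1,0]},{"claw":2,"rotation":[0,0,0],"translation":[0.4,0.19,0]},{"claw":2,"rotation":[0,0,0],"translation":[0.6,0.28,0]},{"claw":2,"rotation":[0,0,0],"translation":[0.8,0.37,0]}])

```text
time: 8.15
ee_pos: [511.0, -89.7, 247.2]
tool_rot: [-0.019, 1.0, -0.0, -0.0]
wrist_force: [-0.5, -1.3, -2.6]
gripper_width: 0.273
grasp_force: 40.0
```

jog_arm(deltas=[{"claw":2,"rotation":[0,0,0],"translation":[0.25,0.12,0]},{"claw":2,"rotation":[0,0,0],"translation":[0.5,0.24,0]},{"claw":2,"rotation":[0,0,0],"translation":[0.75,0.36,0]},{"claw":2,"rotation":[0,0,0],"translation":[1.0,0.48,0]}])

```text
time: 8.65
ee_pos: [520.9, -85.1, 247.0]
tool_rot: [-0.018, 1.0, -0.0, -0.0]
wrist_force: [-2.4, -3.6, -1.8]
gripper_width: 0.275
grasp_force: 40.0
```

jog_arm(deltas=[{"claw":2,"rotation":[0,0,0],"translation":[0.2,0.1,0]},{"claw":2,"rotation":[0,0,0],"translation":[0.4,0.2,0]},{"claw":2,"rotation":[0,0,0],"translation":[0.6,0.27,0]},{"claw":2,"rotation":[0,0,0],"translation":[0.8,0.3,0]}])

```text
time: 9.15
ee_pos: [529.2, -81.5, 247.2]
tool_rot: [-0.019, 1.0, 0.0, -0.0]
wrist_force: [-2.7, -3.7, -1.7]
gripper_width: 0.273
grasp_force: 40.0
```

jog_arm(deltas=[{"claw":2,"rotation":[0,0,0],"translation":[0.4,0.015,0]},{"claw":2,"rotation":[0,0,0],"translation":[0.8,0.03,0]},{"claw":2,"rotation":[0,0,0],"translation":[1.2,0.045,0]},{"claw":2,"rotation":[0,0,0],"translation":[1.6,0.06,0]},{"claw":2,"rotation":[0,0,0],"translation":[2.0,0.075,0]},{"claw":2,"rotation":[0,0,0],"translation":[2.2,0.08,0]},{"claw":2,"rotation":[0,0,0],"translation":[2.2,0.08,0]}])

```text
time: 10.02
ee_pos: [551.4, -80.8, 247.2]
tool_rot: [-0.019, 1.0, 0.0, 0.0]
wrist_force: [0.4, -3.5, -2.1]
gripper_width: 0.272
grasp_force: 40.0
```

Run:
```python
from h import *
a=r.get_image("side");b=r.get_image("scene");cv2.imwrite("pics/side6.png",a);cv2.imwrite("pics/scene6.png",b)
A=cv2.resize(a[140:270,290:430],(560,520),interpolation=cv2.INTER_CUBIC);cv2.imwrite("pics/c6.png",A)
```

```text
(no output)
```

View pics/c6.png

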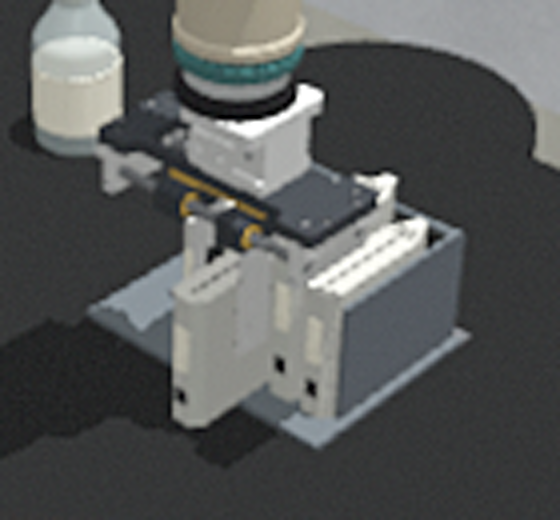

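The crop shows the loose case straight in the gap left of the tall case, sticking out towards the robot and upright. Next I set it down, release, back off, and close the fingers behind it.

jog_arm(deltas=[{"claw":2,"rotation":[0,0,0],"translation":[0,0,-0.05]},{"claw":2,"rotation":[0,0,0],"translation":[0,0,-0.1]},{"claw":2,"rotation":[0,0,0],"translation":[0,0,-0.1]}])

```text
time: 10.5
ee_pos: [551.2, -80.7, 246.3]
tool_rot: [-0.019, 1.0, 0.0, 0.0]
wrist_force: [-0.3, -3.4, -1.2]
gripper_width: 0.272
grasp_force: 40.0
```

jog_arm(deltas=[{"claw":3,"rotation":[0,0,0],"translation":[0,0,0]},{"claw":4.5,"rotation":[0,0,0],"translation":[0,0,0]},{"claw":4.5,"rotation":[0,0,0],"translation":[0,0,0]},{"claw":4.5,"rotation":[0,0,0],"translation":[0,0,0]}])

```text
time: 11.0
ee_pos: [551.1, -80.5, 246.2]
tool_rot: [-0.019, 1.0, 0.0, 0.0]
wrist_force: [-0.1, 0.5, -0.6]
gripper_width: 0.48
grasp_force: 0.0
```

jog_arm(deltas=[{"claw":4.5,"rotation":[0,0,0],"translation":[-2,-0.07,0]},{"claw":4.5,"rotation":[0,0,0],"translation":[-5,-0.19,0]},{"claw":4.5,"rotation":[0,0,0],"translation":[-8,-0.3,0]},{"claw":3,"rotation":[0,0,0],"translation":[-8,-0.3,-0.4]},{"claw":1,"rotation":[0,0,0],"translation":[-8,-0.3,-0.8]},{"claw":0,"rotation":[0,0,0],"translation":[-8,-0.3,-0.8]},{"claw":0,"rotation":[0,0,0],"translation":[-8,-0.3,-0.8]},{"claw":0,"rotation":[0,0,0],"translation":[-8,-0.3,-0.8]}], grip_force=10)

```text
time: 12.0
ee_pos: [471.3, -83.7, 238.1]
tool_rot: [-0.019, 1.0, 0.0, 0.0]
wrist_force: [-1.4, -0.5, -0.3]
gripper_width: 0.007
grasp_force: 0.0
```

Run:
```python
from h import *
st=r.state();im=r.get_image("wrist");cv2.imwrite("pics/w7.png",im)
print(st["ee_pos"],st["wrist_force"],st["gripper_width"])
s=cam("side");a=r.get_image("side");hsv=cv2.cvtColor(a,cv2.COLOR_BGR2HSV)
# rear seam/flat end of the loose case: predicted vs bright pixels
for P in [(506,-82.5,105),(506,-82.5,5)]: print(proj(s,P).round(1))
m=((hsv[...,1]<40)&(hsv[...,2]>110)).astype(np.uint8)
print("leftmost/front cols by row",[(y,int(np.flatnonzero(m[y,300:420])[0])+300) for y in range(200,250,6) if m[y,300:420].any()])
```

```text
[471.33301623 -83.71740437 238.14496233] [-1.36635073 -0.52428393 -0.33364084] 0.007252971289144398
[335.1 214.6]
[334.7 245.4]
leftmost/front cols by row [(200, 320), (206, 331), (212, 347), (218, 312), (224, 320), (230, 320), (236, 320), (242, 322), (248, 363)]
```

jog_arm(deltas=[{"claw":0,"rotation":[0,0,0],"translation":[1,0.04,0]},{"claw":0,"rotation":[0,0,0],"translation":[2,0.075,0]},{"claw":0,"rotation":[0,0,0],"translation":[2.3,0.085,0]},{"claw":0,"rotation":[0,0,0],"translation":[2.6,0.1,0]},{"claw":0,"rotation":[0,0,0],"translation":[2.9,0.11,0]},{"claw":0,"rotation":[0,0,0],"translation":[3.2,0.12,0]},{"claw":0,"rotation":[0,0,0],"translation":[3.5,0.13,0]}])

```text
time: 12.98
ee_pos: [506.0, -82.5, 238.1]
tool_rot: [-0.019, 1.0, -0.0, -0.0]
wrist_force: [-0.9, -0.0, 0.3]
gripper_width: 0.004
grasp_force: 0.4
```

jog_arm(deltas=[{"claw":0,"rotation":[0,0,0],"translation":[0.3,0.01,0]},{"claw":0,"rotation":[0,0,0],"translation":[0.6,0.02,0]},{"claw":0,"rotation":[0,0,0],"translation":[0.9,0.035,0]},{"claw":0,"rotation":[0,0,0],"translation":[1.2,0.045,0]},{"claw":0,"rotation":[0,0,0],"translation":[1.5,0.055,0]},{"claw":0,"rotation":[0,0,0],"translation":[1.8,0.07,0]}])

```text
time: 13.72
ee_pos: [524.5, -81.7, 238.2]
tool_rot: [-0.019, 1.0, 0.0, 0.0]
wrist_force: [-0.5, -0.1, -0.5]
gripper_width: 0.004
grasp_force: 0.4
```

Run:
```python
from h import *
s=cam("side")
def dots(a):
    g=cv2.cvtColor(a,cv2.COLOR_BGR2GRAY);bh=cv2.morphologyEx(g,cv2.MORPH_BLACKHAT,np.ones((7,7),np.uint8))
    m=np.zeros_like(bh);m[215:260,310:400]=(bh[215:260,310:400]>35)*255
    n,l,st,c=cv2.connectedComponentsWithStats(m);return [(c[i].round(1),st[i,4]) for i in range(1,n) if st[i,4]>3]
print(dots(cv2.imread("pics/side6.png")));a=r.get_image("side");cv2.imwrite("pics/side8.png",a);print(dots(a))
for x in (506,524,532): print(x,proj(s,(x,-82.4+.0375*(x-506),105)).round(1),proj(s,(x,-82.4+.0375*(x-506),25)).round(1))
```

```text
[(array([330.5, 219.8]), np.int32(18)), (array([359.2, 230.6]), np.int32(12)), (array([367.1, 236.7]), np.int32(13)), (array([334.5, 238.4]), np.int32(13)), (array([349.2, 241.6]), np.int32(5)), (array([363. , 242.1]), np.int32(18)), (array([375.5, 242. ]), np.int32(13))]
[(array([370., 217.]), np.int32(5)), (array([330.6, 221.2]), np.int32(40)), (array([337. , 219.5]), np.int32(4)), (array([337. , 226.5]), np.int32(8)), (array([360.1, 231.2]), np.int32(12)), (array([342.1, 234.2]), np.int32(12)), (array([367.6, 236.8]), np.int32(14)), (array([360. , 240.2]), np.int32(36)), (array([375.3, 242.1]), np.int32(14))]
506 [335.  214.6] [334.7 239.5]
524 [339.9 211.5] [339.4 236.3]
532 [342.1 210.2] [341.5 234.9]
```

The rear-end dot moved from (334.5,238.4) to (342.1,234.2), so the case slides freely. Continuing slowly to feel for the bumper.

jog_arm(deltas=[{"claw":0,"rotation":[0,0,0],"translation":[0.3,0.01,0]},{"claw":0,"rotation":[0,0,0],"translation":[0.6,0.02,0]},{"claw":0,"rotation":[0,0,0],"translation":[0.9,0.035,0]},{"claw":0,"rotation":[0,0,0],"translation":[1.2,0.045,0]},{"claw":0,"rotation":[0,0,0],"translation":[1.5,0.055,0]},{"claw":0,"rotation":[0,0,0],"translation":[1.8,0.07,0]},{"claw":0,"rotation":[0,0,0],"translation":[2.0,0.075,0]},{"claw":0,"rotation":[0,0,0],"translation":[2.2,0.08,0]},{"claw":0,"rotation":[0,0,0],"translation":[2.4,0.09,0]}])

```text
time: 14.9
ee_pos: [548.1, -80.9, 238.2]
tool_rot: [-0.019, 1.0, 0.0, -0.0]
wrist_force: [-0.8, 0.2, 0.2]
gripper_width: 0.006
grasp_force: 0.4
```

jog_arm(deltas=[{"claw":0,"rotation":[0,0,0],"translation":[0.1,0,0]},{"claw":0,"rotation":[0,0,0],"translation":[0.2,0.01,0]},{"claw":0,"rotation":[0,0,0],"translation":[0.3,0.01,0]},{"claw":0,"rotation":[0,0,0],"translation":[0.4,0.015,0]}])

```text
time: 15.4
ee_pos: [552.1, -80.8, 238.2]
tool_rot: [-0.019, 1.0, 0.0, 0.0]
wrist_force: [0.1, -0.4, -0.1]
gripper_width: 0.004
grasp_force: 0.3
```

jog_arm(deltas=[{"claw":0,"rotation":[0,0,0],"translation":[0.05,0,0]},{"claw":0,"rotation":[0,0,0],"translation":[0.1,0,0]},{"claw":0,"rotation":[0,0,0],"translation":[0.15,0.005,0]},{"claw":0,"rotation":[0,0,0],"translation":[0.2,0.01,0]}])

```text
time: 15.9
ee_pos: [554.0, -80.6, 238.2]
tool_rot: [-0.019, 1.0, 0.0, -0.0]
wrist_force: [-1.1, -0.0, -0.6]
gripper_width: 0.004
grasp_force: 0.3
```

jog_arm(deltas=[{"claw":0,"rotation":[0,0,0],"translation":[0.05,0,0]},{"claw":0,"rotation":[0,0,0],"translation":[0.1,0,0]},{"claw":0,"rotation":[0,0,0],"translation":[0.15,0.005,0]},{"claw":0,"rotation":[0,0,0],"translation":[0.2,0.01,0]}])

```text
time: 16.4
ee_pos: [556.1, -80.5, 238.2]
tool_rot: [-0.019, 1.0, 0.0, -0.0]
wrist_force: [-1.2, 0.1, 0.7]
gripper_width: 0.009
grasp_force: 0.3
```

jog_arm(deltas=[{"claw":0,"rotation":[0,0,0],"translation":[0.05,0,0]},{"claw":0,"rotation":[0,0,0],"translation":[0.1,0,0]},{"claw":0,"rotation":[0,0,0],"translation":[0.15,0.005,0]},{"claw":0,"rotation":[0,0,0],"translation":[0.2,0.01,0]}])

```text
time: 16.9
ee_pos: [558.1, -80.4, 238.2]
tool_rot: [-0.019, 1.0, 0.0, -0.0]
wrist_force: [-0.9, 1.0, -0.3]
gripper_width: 0.004
grasp_force: 0.3
```

jog_arm(deltas=[{"claw":0,"rotation":[0,0,0],"translation":[0.05,0,0]},{"claw":0,"rotation":[0,0,0],"translation":[0.1,0,0]},{"claw":0,"rotation":[0,0,0],"translation":[0.15,0.005,0]},{"claw":0,"rotation":[0,0,0],"translation":[0.2,0.01,0]}])

```text
time: 17.4
ee_pos: [560.1, -80.3, 238.2]
tool_rot: [-0.019, 1.0, 0.0, -0.0]
wrist_force: [-0.6, 0.2, 0.7]
gripper_width: 0.004
grasp_force: 0.3
```

jog_arm(deltas=[{"claw":0,"rotation":[0,0,0],"translation":[0.05,0,0]},{"claw":0,"rotation":[0,0,0],"translation":[0.1,0,0]},{"claw":0,"rotation":[0,0,0],"translation":[0.15,0.005,0]},{"claw":0,"rotation":[0,0,0],"translation":[0.2,0.01,0]}])

```text
time: 17.9
ee_pos: [561.7, -80.3, 238.1]
tool_rot: [-0.019, 1.0, -0.0, -0.001]
wrist_force: [-2.6, -0.2, 1.9]
gripper_width: 0.006
grasp_force: 1.1
```

Contact is starting, so I move in finer steps.

jog_arm(deltas=[{"claw":0,"rotation":[0,0,0],"translation":[0.025,0,0]},{"claw":0,"rotation":[0,0,0],"translation":[0.05,0,0]},{"claw":0,"rotation":[0,0,0],"translation":[0.05,0,0]}])

```text
time: 18.27
ee_pos: [561.9, -80.3, 238.0]
tool_rot: [-0.019, 1.0, -0.0, -0.001]
wrist_force: [-5.1, -0.8, 2.3]
gripper_width: 0.009
grasp_force: 2.2
```

jog_arm(deltas=[{"claw":0,"rotation":[0,0,0],"translation":[0.025,0,0]},{"claw":0,"rotation":[0,0,0],"translation":[0.05,0,0]},{"claw":0,"rotation":[0,0,0],"translation":[0.05,0,0]}])

```text
time: 18.65
ee_pos: [562.1, -80.3, 237.9]
tool_rot: [-0.019, 1.0, -0.0, -0.001]
wrist_force: [-5.8, -0.1, 2.9]
gripper_width: 0.0
grasp_force: 2.9
```

jog_arm(deltas=[{"claw":0,"rotation":[0,0,0],"translation":[0.025,0,0]},{"claw":0,"rotation":[0,0,0],"translation":[0.05,0,0]},{"claw":0,"rotation":[0,0,0],"translation":[0.05,0,0]}])

```text
time: 19.02
ee_pos: [562.2, -80.3, 237.9]
tool_rot: [-0.019, 1.0, -0.0, -0.002]
wrist_force: [-6.6, -1.9, 2.3]
gripper_width: 0.001
grasp_force: 3.3
```

jog_arm(deltas=[{"claw":0,"rotation":[0,0,0],"translation":[0.03,0,0]},{"claw":0,"rotation":[0,0,0],"translation":[0.06,0,0]},{"claw":0,"rotation":[0,0,0],"translation":[0.06,0,0]}])

```text
time: 19.4
ee_pos: [562.4, -80.3, 237.7]
tool_rot: [-0.019, 1.0, -0.0, -0.002]
wrist_force: [-7.8, -0.2, 3.6]
gripper_width: 0.005
grasp_force: 3.8
```

jog_arm(deltas=[{"claw":0,"rotation":[0,0,0],"translation":[0.03,0,0]},{"claw":0,"rotation":[0,0,0],"translation":[0.06,0,0]},{"claw":0,"rotation":[0,0,0],"translation":[0.08,0,0]},{"claw":0,"rotation":[0,0,0],"translation":[0.08,0,0]}])

```text
time: 19.9
ee_pos: [562.7, -80.3, 237.7]
tool_rot: [-0.019, 1.0, -0.0, -0.003]
wrist_force: [-9.2, 0.0, 4.2]
gripper_width: 0.003
grasp_force: 4.6
```

jog_arm(deltas=[{"claw":0,"rotation":[0,0,0],"translation":[0.03,0,0]},{"claw":0,"rotation":[0,0,0],"translation":[0.05,0,0]},{"claw":0,"rotation":[0,0,0],"translation":[0.05,0,0]},{"claw":0,"rotation":[0,0,0],"translation":[0.05,0,0]},{"claw":0,"rotation":[0,0,0],"translation":[0.05,0,0]},{"claw":0,"rotation":[0,0,0],"translation":[0.05,0,0]}])

```text
time: 20.65
ee_pos: [562.9, -80.4, 237.6]
tool_rot: [-0.019, 1.0, -0.0, -0.004]
wrist_force: [-9.4, 0.4, 4.7]
gripper_width: 0.002
grasp_force: 5.0
```

jog_arm(deltas=[{"claw":0,"rotation":[0,0,0],"translation":[0.03,0,0]},{"claw":0,"rotation":[0,0,0],"translation":[0.03,0,0]},{"claw":0,"rotation":[0,0,0],"translation":[0.03,0,0]}])

```text
time: 21.02
ee_pos: [562.9, -80.4, 237.5]
tool_rot: [-0.019, 1.0, -0.0, -0.004]
wrist_force: [-10.6, -0.4, 6.1]
gripper_width: 0.006
grasp_force: 5.3
```

jog_arm(deltas=[{"claw":0,"rotation":[0,0,0],"translation":[-0.3,0,0]},{"claw":0,"rotation":[0,0,0],"translation":[-1,-0.04,0]},{"claw":0,"rotation":[0,0,0],"translation":[-3,-0.11,0]},{"claw":0,"rotation":[0,0,0],"translation":[-8,-0.3,0]},{"claw":0,"rotation":[0,0,0],"translation":[-10,-2,6]},{"claw":0,"rotation":[0,0,0],"translation":[-10,-5,12]},{"claw":0,"rotation":[0,0,0],"translation":[-6,-8,18]},{"claw":0,"rotation":[0,0,0],"translation":[-6,-8,18]},{"claw":0,"rotation":[0,0,0],"translation":[-6,-8,18]},{"claw":0,"rotation":[0,0,0],"translation":[-6,-8,18]}])

```text
time: 22.28
ee_pos: [505.1, -159.6, 417.2]
tool_rot: [-0.019, 1.0, 0.0, -0.001]
wrist_force: [0.5, -0.3, -0.2]
gripper_width: 0.006
grasp_force: 0.0
```

Run:
```python
from h import *
st=r.state();print(st["time"],st["ee_pos"],st["wrist_force"])
s=cam("side");a=r.get_image("side");b=r.get_image("scene");cv2.imwrite("pics/s9.png",a);cv2.imwrite("pics/sc9.png",b)
g=cv2.cvtColor(a,cv2.COLOR_BGR2GRAY);bh=cv2.morphologyEx(g,cv2.MORPH_BLACKHAT,np.ones((7,7),np.uint8))
m=np.zeros_like(bh);m[215:260,310:400]=(bh[215:260,310:400]>35)*255
n,l,q,c=cv2.connectedComponentsWithStats(m)
for i in range(1,n):
    if q[i,4]>5: print(c[i].round(1),q[i,4],ray(s,c[i],25).round(1))
# bright case tops, side and scene
for nm,im,box in (("side",a,(320,420,165,250)),("scene",b,(270,390,190,280))):
    x0,x1,y0,y1=box;mm=(cv2.cvtColor(im,cv2.COLOR_BGR2GRAY)[y0:y1,x0:x1]>225).astype(np.uint8)
    n,l,q,c=cv2.connectedComponentsWithStats(mm)
    for i in range(1,n):
        if q[i,4]>20:
            pts=np.argwhere(l==i)[:,::-1].astype(np.float32);rc=cv2.minAreaRect(pts);print(nm,(c[i]+[x0,y0]).round(1),q[i,4],np.round(rc[1],1),round(rc[2],1))
```

```text
22.275 [ 505.09350138 -159.61375494  417.24174156] [ 0.45823548 -0.26576792 -0.20207411]
[332.5 220.7] 60 [558.5 -21.1  25. ]
[346.9 220.8] 12 [586.5 -48.8  25. ]
[351.3 234.7] 114 [551.1 -98.7  25. ]
[351.1 227.4] 11 [573.6 -76.7  25. ]
[360. 231.] 13 [ 579.2 -103.8   25. ]
[367.6 236.8] 14 [ 575.6 -134.1   25. ]
[375.3 242.1] 14 [ 573.6 -162.    25. ]
side [368.5 193. ] 359 [14.6 41.8] 58.0
side [347.  190.9] 130 [ 9.8 19.7] 60.3
side [381.2 204.5] 177 [ 7.8 32.2] 56.3
scene [329.9 212.9] 142 [35.8  8. ] 33.7
scene [331.6 207.2] 55 [26.9  2.1] 25.0
scene [318.6 217.9] 303 [47.  11.6] 26.6
scene [306.1 228.7] 171 [37.1  6.7] 26.6
```

Run:
```python
from h import *
s=cam("side");a=cv2.imread("pics/s9.png")
g=cv2.cvtColor(a,cv2.COLOR_BGR2GRAY);bh=cv2.morphologyEx(g,cv2.MORPH_BLACKHAT,np.ones((7,7),np.uint8))
m=np.zeros_like(bh);m[205:225,330:352]=(bh[205:225,330:352]>20)*255
n,l,q,c=cv2.connectedComponentsWithStats(m)
for i in range(1,n): print(c[i].round(1),q[i])
print("A expected",[proj(s,(x,-21,25)).round(1) for x in (572,580,588)])
print(g[206:228:1,334:352])
# upright check: B, loose, T, R rear ends: top point on the rear face should lie above its dot
for nm,x,y in [("B",586.5,-48.8),("loose",573.6,-76.7),("T",579.2,-103.8),("R",575.6,-134.1)]:
    print(nm,proj(s,(x,y,105)).round(1))
```

```text
[344.  208.8] [343 205   3   9  17]
[350.5 207.5] [350 205   2   6  12]
[333.7 219.3] [330 213   9  12  67]
[349. 213.] [349 213   1   1   1]
[346.9 220.8] [346 219   3   5  12]
A expected [array([336. , 218.6]), array([338. , 217.4]), array([340. , 216.2])]
[[149 149 167 175 175 158 152 160 160 148 137 142 163 174 181 168 146 141]
 [147 150 166 175 178 160 152 159 155 145 139 145 166 173 173 161 148 142]
 [147 150 167 174 181 165 154 159 151 142 140 146 164 175 168 157 147 143]
 [147 150 166 173 179 164 155 160 152 143 139 144 165 176 169 156 144 140]
 [148 150 163 171 176 164 154 159 151 140 139 144 165 174 168 156 151 150]
 [151 152 168 171 177 164 154 160 152 144 140 145 164 172 171 157 156 169]
 [151 151 155 168 181 167 156 154 148 143 141 144 163 171 173 156 157 171]
 [134 144 144 152 164 159 158 150 144 144 139 145 164 174 169 152 156 172]
 [115 116 136 139 141 150 157 151 145 144 140 142 156 171 170 152 157 171]
 [141 118 133 145 141 150 159 152 145 142 143 139 143 155 159 149 156 172]
 [125 122 127 142 144 152 160 153 144 143 142 141 140 143 144 142 157 172]
 [ 86 111 100  9
[... 177 characters left out ...]
45 130  95  97 136 146 163 172]
 [ 92 125 119  60  63 138 154 144 145 142 144 135  74  14 110 142 162 172]
 [ 91 121 141 129 121 148 153 146 146 144 146 133  77   4  93 138 153 161]
 [ 90 120 143 147 145 151 148 146 145 143 143 141 104  28 108 146 141 145]
 [ 90 120 143 143 143 143 146 146 144 145 144 146 139 101 128 149 145 140]
 [ 87 108 134 144 144 146 148 146 147 146 136 139 147 139 143 147 146 144]
 [107  88 101 115 129 144 149 151 151 140 113 131 145 145 144 149 124 122]
 [141 129 128 130 140 132 119 114 117 109  92 113 140 145 146 154 101  58]
 [152 154 152 153 153 141 127 129 133 109  88  93 111 133 148 155 105   4]]
B [347.7 196.6]
loose [352.  202.9]
T [361.3 206.3]
R [369.3 211.9]
```

All five rear dots sit in a row with their labels vertically above them, so the cases are upright. The case was felt to bear at about 10.6 N, and the arm is clear.

```bash
python3 -c "
from station import r
print(r.close_job())"
```

```text
the job is handed in; nothing more can be done
None
```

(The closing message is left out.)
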